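# Key in the embossing programme and let the press down

## Robot

A 6-joint arm with a two-finger parallel gripper is mounted at the origin on the work surface. World frame = base frame: x ahead of the robot, y to its left, z up, the work surface at z = 0. Lengths are in mm, angles in rad, forces in N, time in s.
With the tool pointing down it reaches from about 350 to 775 mm from the base axis. Payload 7.3 kg.
Tool frame: the origin (TCP) lies midway between the tips of the shut fingers; the grasp point (between the pads) lies 19 mm behind it; z points along the fingers, y is the line along which they close (so a half turn about z gives the same grasp; the last joint's range is limited). The gripper opens to 92 mm and grips with 3 to 60 N. Pads are 19 mm wide; open, the fingers measure 130 mm over their backs; the gripper's body (75 mm by 190 mm) begins 47 mm behind the grasp point.
Start: joints at [1.142, 0.342, 1.524, -0, 1.275, -0.146], TCP at [146.484, 504.17, 226.741] pointing down, gripper open.
Joint ranges: [-2.53, 2.53], [-0.77, 2.02], [0.04, 2.7], [-1, 4.14], [0.28, 2.66], [-3.11, 3.11]. Speed limits (rad/s): [2.57, 2.57, 3.14, 3.14, 3.14, 3.14].

## Interface

Orientations are given as [roll, pitch, yaw] about the fixed x, y, z axes, in that order (R = Rz(yaw) Ry(pitch) Rx(roll)).
In Python, from plant import monitor, optics, workorder gives the robot as it stands. The module is installed in compiled form; this text tells all that it offers.
- The arm moves only by the tool servo_tool, never from a script. Its arguments are lists of equal length, an entry for each row: "linear": the shift along the tool's x, y, z as a fraction of full scale, a list of three; "spin": the turn about the tool's z as a fraction of full scale. In form: {"linear": [[dx, dy, dz], ...], "spin": [spin, ...]}. A call has exactly 8 rows; each row shifts and turns the commanded pose from where the row before left it, along the tool's axes as they then stand; what a row does not reach is not made up. Full scale, the value 1, is 200 mm for a shift and 90 degrees for a turn. A row lasts 1/8 s, in which the tool goes at most 62.5 mm and 10.7 degrees, less where a joint would pass 70% of its speed; a pose out of reach is approached as far as the arm can. A call with a number of a shift or a turn outside -1 to 1 is refused whole. A call with a gripper value outside its range is refused whole. "hand" is the opening, from -1 (shut) to 1 (fully open), set as the call begins (left out, the last holds). The fingers move at their own pace and stop on an object; the grip force is fixed at half the most. Time passes only in rows, so rows that do not move let the fingers close, or fill a call up. It gives the time, the measured TCP pose, the force, the opening and the grip force at its end, in the units of the state.
- monitor.get_obs(): the state, without advancing time (a new reading comes with each control period).
- optics.capture(name): name is "scene" or "top" or "wrist"; returns a dict with "frame" (400x640x3 uint8, blue, green, red), "K" (3x3 intrinsics, pixels), "world_to_cam" (4x4, takes a point from world to camera coordinates). Camera axes: x right, y down, z forward; pixel columns grow to the right and rows downward; lengths in mm; the calibration is good to about 2 mm. The wrist camera is an equidistant fisheye: a pixel r from the principal point sees the ray r / f radians off the axis. A picture is of the moment at which its call begins. There is no depth.
- workorder.close_job(): hands the job in; it is judged then, once.
The state is a dict: "time": time; "joint_positions": joint angles; "dq": joint speeds; "tau": joint torques, N m; "tool_pos": TCP position; "tcp_rot": TCP orientation; "contact_force": force on the tool from outside, world axes, zero at the start; "moment": the same for the moment, N m; "grip_width": finger opening in mm; "finger_force": force on a finger pad.
Only numpy, scipy, OpenCV 4.12 (cv2) and the standard library are available. Lean on these libraries where they do the work, as an engineer would, in place of code of your own. Each camera call takes 0.05 s, during which the arm holds its last target. There are 200 camera calls.

## Task

Key in the embossing programme on the sloped console by pressing the square key, then the round key, then the triangular key, each fully down and let up again, one at a time; leave the cross-shaped key alone. Then take the wooden-handled release bar, put its steel rod under the tail of the press's ratchet pawl and keep the pawl lifted until the ram has come fully down on its pad (lift the pawl with the bar, never with the gripper). Finally lay the bar back flat on the cork mat, let go of it, and leave the jar, mallet and brass block where they stand.

Things in the scene. Friction and masses are not known exactly. Their poses are not given: they have to be found in the camera images.
- console: Grey desk console, black sloped panel, 150 x 280 x 120 mm, fixed. Origin: centre of underside; x points away from the robot's side, y along the key row, z up. The panel rises towards +x at 30 deg; four white keys stand 14 mm proud on its middle line (x = 0, z = 75 mm), 62 mm apart (y = -93, -31, 31, 93 mm), in any order
- guard_rail (a point): middle of a 10 mm thick dark steel guard rail along y above the keys, at x = 20, z = 190 mm of the console, on 10 mm posts at y = -148 and 148 mm. A gripper pointing straight down at a key hits it; one that leans with the panel (25 to 40 deg), its narrow side up the slope, passes in front of it
- key_square_top (a point): centre of the flat top of the square key (42 x 42 mm; white plastic). Its z axis points out of the key along its travel, 30 deg from vertical towards the robot's side; y runs along the row
- key_round_top (a point): centre of the flat top of the round key (diameter 44 mm; white plastic). Its z axis points out of the key along its travel, 30 deg from vertical towards the robot's side; y runs along the row
- key_triangle_top (a point): centre of the flat top of the triangular key (equilateral, corners 29 mm from the centre; white plastic). Its z axis points out of the key along its travel, 30 deg from vertical towards the robot's side; y runs along the row
- key_cross_top (a point): centre of the flat top of the cross-shaped key (two 48 x 16 mm arms; white plastic). Its z axis points out of the key along its travel, 30 deg from vertical towards the robot's side; y runs along the row. Not to be pressed
- key_square (a joint): travel of the square key along its own axis, m: 0 up, 0.008 fully down; counts as pressed beyond 0.0055; springs back by itself; needs 1.1 N to start and 4.5 N at the bottom
- key_round (a joint): travel of the round key along its own axis, m: 0 up, 0.008 fully down; counts as pressed beyond 0.0055; springs back by itself; needs 1.1 N to start and 4.5 N at the bottom
- key_triangle (a joint): travel of the triangular key along its own axis, m: 0 up, 0.008 fully down; counts as pressed beyond 0.0055; springs back by itself; needs 1.1 N to start and 4.5 N at the bottom
- key_cross (a joint): travel of the cross-shaped key along its own axis, m: 0 up, 0.008 fully down; counts as pressed beyond 0.0055; springs back by itself; needs 1.1 N to start and 4.5 N at the bottom
- press: Green bench embossing press, fixed: base 240 x 160 x 30 mm, column 300 mm high at the far end, head with a vertical square steel ram with a brass foot. Origin: on the underside, 20 mm nearer the robot's side than the base's middle; x points away from the robot's side, z up. On its +y side an 80 mm ratchet wheel, axle along y at (-20, 58, 170) mm
- ram (a joint): how far the ram has come down, m: 0 raised (held by the pawl), 0.060 fully down on its pad. It sinks by its own weight, about 40 to 60 mm/s, only while the pawl is lifted clear; if the pawl drops early it catches on the next tooth (every 16 mm of ram travel)
- pawl: Steel pawl bar lying level over the ratchet wheel, 14 mm wide, 12 mm thick. Origin on its pivot, at (50, 58, 218) mm in the press frame; it runs 190 mm from there towards -x, the last 50 mm widened to 26 mm as a tail standing in the open in front of the wheel. It swings upward about y; lifting the tail takes about 2 N; it falls back by itself
- pawl_tail (a point): point on the underside of the pawl's tail, mid-width, 20 mm from its free end, 170 mm from the pivot, 214 mm above the bench at rest, nothing beneath it. x points along the pawl to its pivot, y across it, z up. The wheel is free once this point is raised 20 mm; 30 to 50 mm is safe (stop at 100 mm)
- bar: Release bar, loose: square wooden handle 90 x 26 x 26 mm with a steel rod of 12 mm diameter standing 107 mm out of its +x end; 0.1 kg. Origin: centre of the handle's underside. x points from handle to rod; the rod's axis is 13 mm above the underside. Balances 26 mm from the origin towards the rod
- bar_tip (a point): tip of the bar's steel rod, on its axis, 152 mm from the handle's centre
- mat: cork mat, 130 (x) x 220 (y) x 6 mm, fixed; origin at the centre of its underside, so its top is 6 mm above the bench
- jar: bystander: amber glass jar, diameter 68, height 100 mm; origin under its centre
- mallet: bystander: hammer lying on the bench behind the console; origin under its middle
- die_block: bystander: brass block 80 x 60 x 35 mm; origin under its centre
Mind the look-alikes: they are no part of the job. Of the things that look like the bar, the middle-sized one is meant.

How it is judged:
By the outcome, as a careful person would: the job done as asked, in the order asked, and still so for the second after the job is handed in, with the robot touching nothing.
It also fails if it takes over 72 s, if anything falls off the work surface, if the arm or the gripper's body presses on something with over 40 N, if the wrist force passes 120 N, or if a joint passes its speed limit or range.

## Working session

There is one attempt and no reset: what is moved stays moved. The work goes in short steps, Python scripts to look and compute and a tool call to move; the robot and the scene stay as the last step left them, time stands still between calls to the robot, and variables do not carry over. Pictures are saved under pics/ and viewed, at most 11 in all, crops included, and the job is handed in when it is done.

Besides the shell and the picture viewer there is one more tool, called after ">>>" by a JSON object that holds its "api" and its "payload", one argument or row to a line. servo_tool: Moves the arm, as the interface text tells. Shift numbers are shares of 200 mm and turn numbers shares of 90 degrees, none past 1 either way. Its arguments: {"type":"object","properties":{"linear":{"type":"array","items":{"type":"array","items":{"type":"number","minimum":-1,"maximum":1}}},"spin":{"type":"array","items":{"type":"number","minimum":-1,"maximum":1}},"hand":{"type":"number"}},"required":["linear","spin"]}

```bash
mkdir -p pics; ls
python3 - <<'E'
from plant import monitor, optics, workorder
import cv2,pickle
o=monitor.get_obs();print(o)
d={}
for n in("scene","top","wrist"):
    c=optics.capture(n);d[n]=c;cv2.imwrite(f"pics/{n}0.png",c["frame"]);print(n,c["K"].tolist(),c["world_to_cam"].round(3).tolist())
pickle.dump(d,open("c0.pkl","wb"))
E
```

```text
pics
{'time': 0.0, 'joint_positions': array([ 1.14200112e+00,  3.42746591e-01,  1.52501666e+00, -2.39876315e-05,
        1.27537720e+00, -1.46010063e-01]), 'dq': array([-0.00107481, -0.00120016,  0.00171073, -0.00037145, -0.00095422,
       -0.00050332]), 'tau': array([-1.92736052e-04, -4.31245422e+01, -2.44220585e+01,  7.16987858e-02,
        5.62233967e-02, -1.41836672e-04]), 'tool_pos': array([146.31340499, 503.78153525, 226.03269242]), 'tcp_rot': array([-3.14005799e+00, -2.02498304e-04,  2.85881435e+00]), 'contact_force': array([ 0.26297786,  0.08481271, -0.4457072 ]), 'moment': array([-0.02319097, -0.02790966,  0.0390595 ]), 'finger_force': 0.0, 'grip_width': 91.65707734054475}
scene [[432.99407278208105, 0.0, 322.84507311217266], [0.0, 432.99407278208105, 195.8476223475155], [0.0, 0.0, 1.0]] [[-0.038, 0.999, 0.024, -15.667], [0.574, 0.042, -0.818, -211.546], [-0.818, -0.018, -0.575, 1586.233], [0.0, 0.0, 0.0, 1.0]]
top [[495.9299131665818, 0.0, 317.46650640993863], [0.0, 495.9299131665818, 194.483077046468], [0.0, 0.0, 1.0]] [[-0.025, -0.999, 0.023, 3.073], [-0.984, 0.021, -0.175, 547.084], [0.174, -0.027, -0.984, 1209.08], [0.0, 0.0, 0.0, 1.0]]
wrist [[309.70691628693146, 0.0, 326.6738010810277], [0.0, 309.70691628693146, 198.23385731415323], [0.0, 0.0, 1.0]] [[0.279, 0.96, 0.0, -525.018], [0.922, -0.268, 0.278, -33.928], [0.267, -0.078, -0.96, 389.054], [0.0, 0.0, 0.0, 1.0]]
```

View pictures.

View pics/scene0.png

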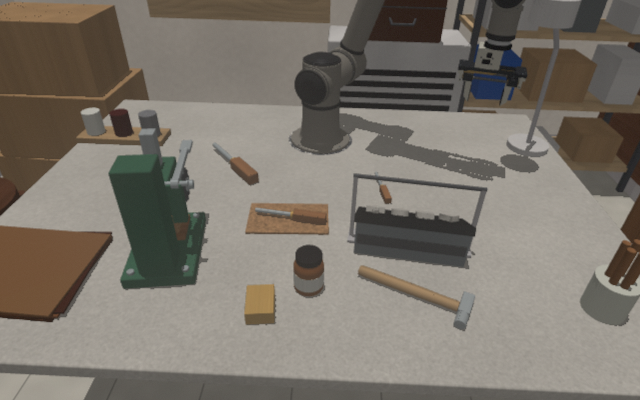

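View pics/top0.png

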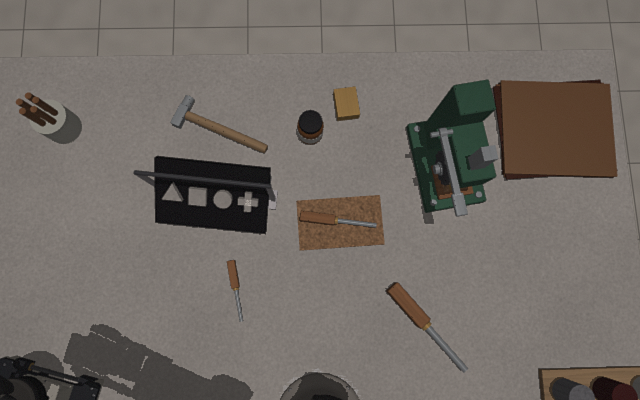

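```bash
cat > h.py <<'E'
import numpy as np,cv2,pickle
def ray(c,p):
    W=c["world_to_cam"];R=W[:3,:3];t=W[:3,3]
    K=c["K"];v=np.array([(p[0]-K[0,2])/K[0,0],(p[1]-K[1,2])/K[1,1],1.])
    return -R.T@t,R.T@v/np.linalg.norm(v)
def onz(c,p,z):
    o,d=ray(c,p);return o+d*(z-o[2])/d[2]
def two(c1,p1,c2,p2):
    o1,d1=ray(c1,p1);o2,d2=ray(c2,p2)
    s=np.linalg.lstsq(np.c_[d1,-d2],o2-o1,rcond=None)[0]
    a=o1+s[0]*d1;b=o2+s[1]*d2;return (a+b)/2,np.linalg.norm(a-b)
def proj(c,X):
    W=c["world_to_cam"];q=W[:3,:3]@X+W[:3,3];q=c["K"]@q;return q[:2]/q[2]
E
python3 - <<'E'
from h import *
d=pickle.load(open("c0.pkl","rb"));c=d["top"];im=c["frame"]
roi=np.zeros(im.shape[:2],np.uint8);roi[175:218,158:262]=1
g=im.min(2);m=((g>85)&(roi>0)).astype(np.uint8)
n,l,s,ce=cv2.connectedComponentsWithStats(m)
for i in range(1,n):
    if s[i,4]>40:print(s[i],ce[i].round(1),onz(c,ce[i],87).round(1))
a=cv2.resize(im[160:240,150:270],None,fx=4,fy=4,interpolation=2)
b=cv2.resize(im[190:255,290:390],None,fx=4,fy=4,interpolation=2)
e=cv2.resize(im[100:240,400:500],None,fx=3,fy=3,interpolation=2)
f=cv2.resize(d["scene"]["frame"][120:290,110:220],None,fx=3,fy=3,interpolation=2)
cv=np.zeros((600,800,3),np.uint8)
cv[:320,:480]=a;cv[325:585,:400]=b
cv2.imwrite("pics/crop1.png",cv)
cv=np.zeros((520,700,3),np.uint8);cv[:420,:300]=e;cv[:510,310:640]=f;cv2.imwrite("pics/crop2.png",cv)
E
```

```text
[162 184  20  17 171] [171.5 194.3] [548.2 347.5  87. ]
[189 187  17  19 291] [196.9 196.5] [541.4 285.7  87. ]
[214 190  18  18 245] [222.2 199.1] [533.6 224.3  87. ]
[238 192  20  20 229] [247.4 201.6] [526.1 162.9  87. ]
```

View pics/crop1.png

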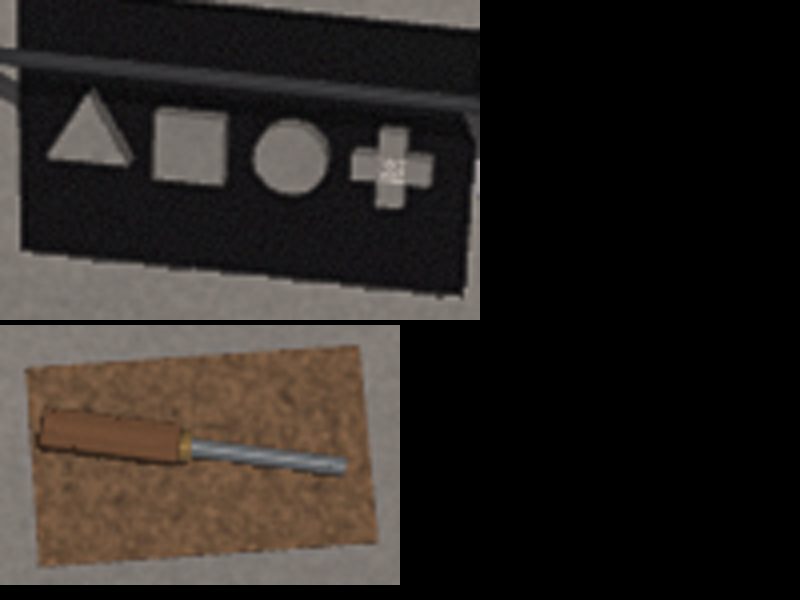

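View pics/crop2.png

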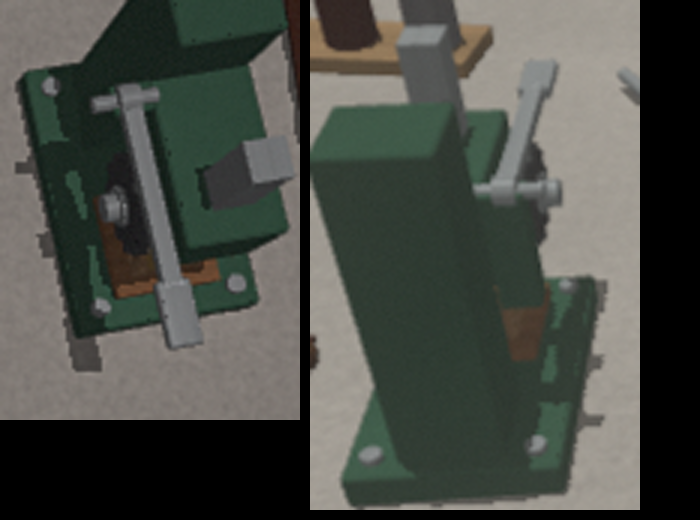

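Run:
```python
from h import *
d=pickle.load(open("c0.pkl","rb"));c=d["top"];s=d["scene"];im=c["frame"]
ex=np.array([.993,-.119,0]);ey=np.array([.119,.993,0])
O=np.array([537.3,255.1,0])+7*ex
for y in(-93,0,93):
    for n,cc in(("top",c),("scene",s)):
        p=proj(cc,O+20*ex+y*ey+[0,0,190]);col=cc["frame"][:,int(round(p[0]))].mean(1)
        k=int(p[1]);print("rail",n,y,p.round(1),k-8,col[k-8:k+9].astype(int))
# bar
hsv=cv2.cvtColor(im,cv2.COLOR_BGR2HSV);sub=im[190:255,290:390].astype(int)
rod=(np.ptp(sub,axis=2)<22)&(sub.mean(2)>70);rod[:,:46]=0;rod[:15]=0;rod[45:]=0;rod[:,90:]=0
ys,xs=np.nonzero(rod);print("rod px",xs.min()+290,xs.max()+290,xs.size)
P=np.array([onz(c,(x+290,y+190),19)[:2] for x,y in zip(xs,ys)])
m=P.mean(0);u=np.linalg.svd(P-m)[2][0];u*=-np.sign(u[1]);t=(P-m)@u;print("rod mid",m,"dir",u,"ends",m+u*t.min(),m+u*t.max())
h=onz(c,(318.2,216.8),32);tip=onz(c,(376.5,225.4),19);print("handle",h,"tip",tip,np.linalg.norm((h-tip)[:2]))
print("mat",[onz(c,q,6).round(0)[:2] for q in((296.5,201),(379.7,195.4),(384.3,244.5),(299.7,250))])
print("big",[onz(c,q,15).round(0)[:2] for q in((393,288),(464,368))],"small",[onz(c,q,10).round(0)[:2] for q in((232,262),(241,320))])
# pawl
a=onz(c,(456.7,215.6),226);b=onz(c,(467,213.6),226);print("tail end",a,b,(a+b)/2)
print("pivot pin",onz(c,(442.5,132),225))
print("base",[onz(c,(400+x/3,100+y/3),30).round(0)[:2] for x,y in((22,75),(75,335),(258,300))])
print("tri scene",two(c,(462,214.8),s,(110+(542-310)/3,120+62/3)))
```

```text
rail top -93 [243.6 182.4] 174 [22 16 20 24 20 23 17 28 53 64 52 42 24 15 19 11 12]
rail scene -93 [376.7 177.8] 169 [154 153 152 132 135 140 123  98  75  63  64  79  89 108 144 154 153]
rail top 0 [202.4 178.4] 170 [21 18 22 21 18 22 19 40 53 61 49 30 20 19 13 16  7]
rail scene 0 [416.5 181.9] 173 [152 151 150 150 150 151 148 109  73  67  58 107 146 155 153 150 152]
rail top 93 [161.  174.3] 166 [16 18 22 23 18 21 24 50 54 54 46 27 22 14 17 13 15]
rail scene 93 [457.3 186.2] 178 [159 157 156 156 156 156 119  82  71  59  74 138 156 154 155 153 153]
rod px 338 376 168
rod mid [ 477.07301258 -109.53061165] dir [-0.14819264 -0.98895851] ends [484.35673028 -60.92297153] [ 469.68887461 -158.80840294]
handle [492.09130649 -10.42039028  32.        ] tip [ 468.18481959 -160.25393946   19.        ] 151.728746702472
mat [array([538.,  44.]), array([ 549., -174.]), array([ 420., -180.]), array([411.,  39.])]
big [array([ 309., -195.]), array([ 111., -361.])] small [array([384., 211.]), array([240., 188.])]
tail end [ 462.70806137 -305.44348633  226.        ] [ 466.58287295 -328.27965324  226.        ] [ 464.64546716 -316.86156979  226.        ]
pivot pin [ 651.69036435 -287.83066072  225.        ]
base [array([ 732., -253.]), array([ 500., -285.]), array([ 527., -446.])]
tri scene (array([ 464.07319255, -315.19821168,  221.13674314]), np.float64(6.809863871000988))
```

The scene and top views show three bar-like things, with their top-view pixels:
- Small, (237,290): about 146 mm long.
- On the mat, (338,220): about 197 mm long.
- Large, (428,328): about 258 mm long.

The middle-sized one on the mat is the bar meant. The crop confirms it, with 152 mm from handle centre to tip.

The keys from +y to -y are:
- Triangle (172,194)
- Square (197,197)
- Round (222,199)
- Cross (247,202)

The rail sits where predicted. The tool can't be tilted here, so I'll press the keys on their lower halves, keeping the body in front of the rail.

>>> {"api": "servo_tool", "payload": {
  "linear": [
    [0,0,0],
    [-0.225,-0.105,0],
    [-0.225,-0.105,0],
    [-0.225,-0.105,0],
    [-0.225,-0.105,0],
    [-0.225,-0.105,0],
    [-0.225,-0.105,0],
    [-0.225,-0.105,0]
  ],
  "spin": [-0.104,0,0,0,0,0,0,0],
  "hand": -1
}}

```text
time: 1.15
tool_pos: [442.9, 319.6, 226.5]
tcp_rot: [-3.142, -0.0, 3.022]
contact_force: [1.1, -0.0, -0.3]
grip_width: 16.6
finger_force: 0.0
```

>>> {"api": "servo_tool", "payload": {
  "linear": [
    [-0.14,-0.038,0],
    [-0.14,-0.038,0],
    [-0.14,-0.038,0],
    [0,0,0],
    [0,0,0.2],
    [0,0,0.2],
    [0,0,0.2],
    [0,0,0]
  ],
  "spin": [0,0,0,0,0,0,0,0]
}}

```text
time: 2.15
tool_pos: [519.6, 287.7, 103.9]
tcp_rot: [-3.138, -0.007, 3.023]
contact_force: [-0.5, 0.1, -0.2]
grip_width: 0.3
finger_force: 0.0
```

Run:
```python
from plant import optics,monitor
import cv2,numpy as np
a=optics.capture("wrist")["frame"];b=optics.capture("scene")["frame"]
b=cv2.resize(b[100:280,330:510],None,fx=2.2,fy=2.2,interpolation=2)
cv=np.zeros((400,400+396,3),np.uint8);cv[:,:400]=a[:,120:520];cv[:396,400:]=b
cv2.imwrite("pics/w1.png",cv);o=monitor.get_obs();print(o["tool_pos"],o["contact_force"])
```

```text
[522.45032686 288.59759463 107.85262237] [ 1.31929695 -1.05478857  1.02836715]
```

View pics/w1.png

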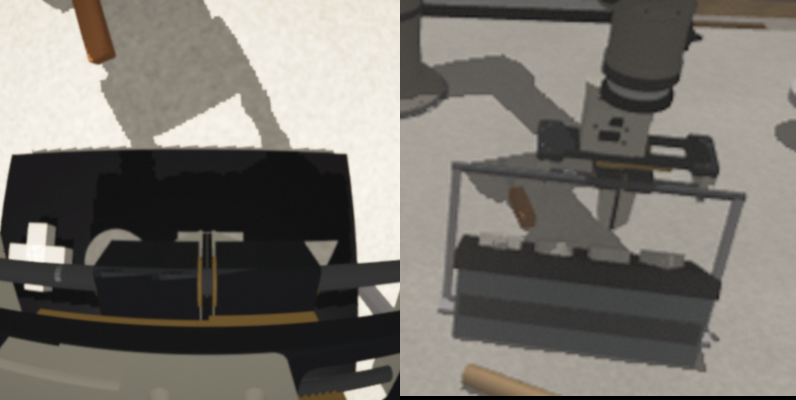

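>>> {"api": "servo_tool", "payload": {
  "linear": [
    [0,0,0.04],
    [0,0,0.04],
    [0,0,0.04],
    [0,0,0.015],
    [0,0,0.015],
    [0,0,0],
    [0,0,0],
    [0,0,0]
  ],
  "spin": [0,0,0,0,0,0,0,0]
}}

```text
time: 3.25
tool_pos: [522.6, 288.2, 77.0]
tcp_rot: [3.141, 0.001, 3.022]
contact_force: [0.5, 0.3, 4.2]
grip_width: 0.2
finger_force: 1.6
```

>>> {"api": "servo_tool", "payload": {
  "linear": [
    [0,0,0.01],
    [0,0,0.01],
    [0,0,0.005],
    [0,0,0],
    [0,0,0],
    [0,0,0],
    [0,0,0],
    [0,0,0]
  ],
  "spin": [0,0,0,0,0,0,0,0]
}}

```text
time: 4.25
tool_pos: [523.1, 288.2, 73.5]
tcp_rot: [3.141, 0.002, 3.022]
contact_force: [-2.3, -1.3, 15.0]
grip_width: 0.1
finger_force: 7.1
```

>>> {"api": "servo_tool", "payload": {
  "linear": [
    [0,0,-0.15],
    [0,0,0],
    [0,-0.155,0],
    [0,-0.155,0],
    [0,0,0],
    [0,0,0.06],
    [0,0,0.06],
    [0,0,0]
  ],
  "spin": [0,0,0,0,0,0,0,0]
}}

```text
time: 5.25
tool_pos: [514.1, 227.1, 76.3]
tcp_rot: [-3.141, -0.003, 3.023]
contact_force: [-2.7, 2.2, 3.1]
grip_width: 0.6
finger_force: 1.7
```

>>> {"api": "servo_tool", "payload": {
  "linear": [
    [0,0,0.01],
    [0,0,0.01],
    [0,0,0.01],
    [0,0,0],
    [0,0,0],
    [0,0,0],
    [0,0,0],
    [0,0,0]
  ],
  "spin": [0,0,0,0,0,0,0,0]
}}

```text
time: 6.25
tool_pos: [515.4, 227.0, 73.5]
tcp_rot: [3.14, 0.002, 3.022]
contact_force: [-5.4, 0.1, 14.0]
grip_width: 0.4
finger_force: 7.3
```

>>> {"api": "servo_tool", "payload": {
  "linear": [
    [0,0,-0.18],
    [0,0,0],
    [0,0.155,0],
    [0,0.155,0],
    [0,0.155,0],
    [0,0.155,0],
    [-0.01,0,0],
    [0,0,0.05]
  ],
  "spin": [0,0,0,0,0,0,0,0]
}}

```text
time: 7.25
tool_pos: [531.0, 349.2, 97.5]
tcp_rot: [-3.141, -0.001, 3.022]
contact_force: [-4.2, 0.9, 1.5]
grip_width: 0.5
finger_force: 0.0
```

>>> {"api": "servo_tool", "payload": {
  "linear": [
    [0,0,0.05],
    [0,0,0.04],
    [0,0,0.01],
    [0,0,0.01],
    [0,0,0.01],
    [0,0,0],
    [0,0,0],
    [0,0,0]
  ],
  "spin": [0,0,0,0,0,0,0,0]
}}

```text
time: 8.25
tool_pos: [532.8, 349.0, 75.2]
tcp_rot: [3.141, 0.003, 3.022]
contact_force: [-2.1, -3.4, 9.1]
grip_width: 0.4
finger_force: 4.1
```

>>> {"api": "servo_tool", "payload": {
  "linear": [
    [0,0,0.005],
    [0,0,0.005],
    [0,0,0],
    [0,0,0],
    [0,0,0],
    [0,0,0],
    [0,0,0],
    [0,0,0]
  ],
  "spin": [0,0,0,0,0,0,0,0]
}}

```text
time: 9.25
tool_pos: [533.0, 349.0, 74.7]
tcp_rot: [3.141, 0.004, 3.022]
contact_force: [-2.9, -4.2, 17.8]
grip_width: 0.3
finger_force: 8.2
```

Run:
```python
from plant import optics
import cv2,numpy as np
a=optics.capture("wrist")["frame"];b=optics.capture("scene")["frame"]
b=cv2.resize(b[160:280,340:490],None,fx=2.6,fy=2.6,interpolation=2)
cv=np.zeros((400,400+390,3),np.uint8);cv[:,:400]=a[:,120:520];cv[:312,400:]=b
cv2.imwrite("pics/w2.png",cv)
```

```text
(no output)
```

View pics/w2.png

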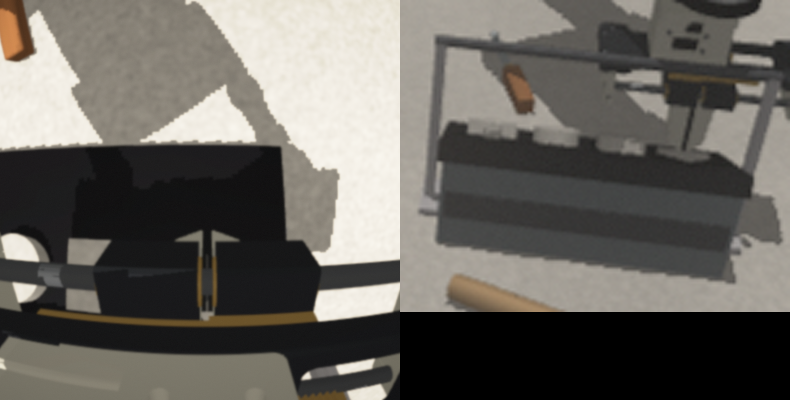

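The wrist and scene views show the triangle key pushed low at crop (685,155), while the other three stand up. Next I back off and go to the bar.

>>> {"api": "servo_tool", "payload": {
  "linear": [
    [0,0,-0.25],
    [0.3,0,0],
    [0,-0.28,0],
    [0,-0.28,0],
    [0,-0.28,0],
    [0,-0.28,0],
    [0,-0.28,0],
    [0,-0.28,0]
  ],
  "spin": [0,0,0,0,0,0,0,0],
  "hand": 1
}}

```text
time: 10.35
tool_pos: [432.0, 21.2, 121.8]
tcp_rot: [3.141, 0.001, 3.022]
contact_force: [1.7, -0.7, -0.7]
grip_width: 75.5
finger_force: 0.0
```

>>> {"api": "servo_tool", "payload": {
  "linear": [
    [0,0,0],
    [0,0,0],
    [0,0,0],
    [0,0,0],
    [0,0,0],
    [0,0,0],
    [0,0,0],
    [0,0,0]
  ],
  "spin": [0.114,0.114,0.114,0.114,0.114,0.114,0.114,0.114]
}}

```text
time: 11.35
tool_pos: [432.3, 22.9, 121.6]
tcp_rot: [3.141, -0.0, 1.584]
contact_force: [0.3, -1.0, -0.3]
grip_width: 91.6
finger_force: 0.0
```

>>> {"api": "servo_tool", "payload": {
  "linear": [
    [0,0,0],
    [0,0,0],
    [0,0,0],
    [0,0,0],
    [0,0,0],
    [0,0,0],
    [0,0,0],
    [0,0,0]
  ],
  "spin": [0.112,0,0,0,0,0,0,0]
}}

```text
time: 12.35
tool_pos: [432.2, 22.9, 121.7]
tcp_rot: [3.142, -0.0, 1.414]
contact_force: [0.1, 0.4, -0.1]
grip_width: 91.8
finger_force: 0.0
```

>>> {"api": "servo_tool", "payload": {
  "linear": [
    [-0.129,0.161,0],
    [-0.129,0.161,0],
    [0,0,0.15],
    [0,0,0.15],
    [0,0,0.15],
    [0,0,0.06],
    [0,0,0.05],
    [0,0,0]
  ],
  "spin": [0,0,0,0,0,0,0,0]
}}

```text
time: 13.35
tool_pos: [487.8, -38.1, 9.7]
tcp_rot: [-3.141, -0.0, 1.414]
contact_force: [0.1, -0.5, -0.0]
grip_width: 91.8
finger_force: 0.0
```

Run:
```python
from plant import optics,monitor
import cv2
a=optics.capture("wrist")["frame"];cv2.imwrite("pics/w3.png",a);o=monitor.get_obs();print(o["tool_pos"],o["contact_force"])
```

```text
[488.0905128  -38.17863386  10.16601817] [-0.48035664 -0.24244465 -0.07384736]
```

View pics/w3.png

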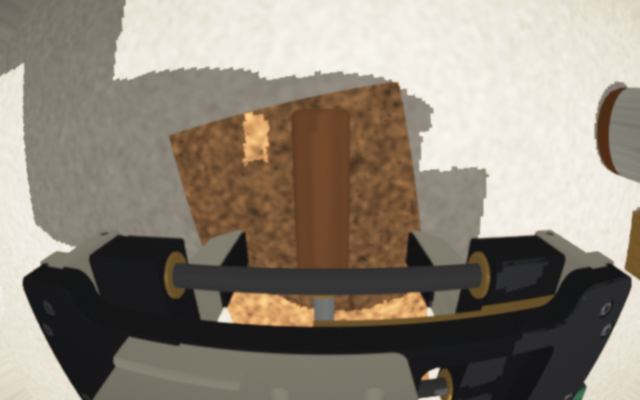

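The wrist view shows the handle at (321,190), upright in the image and midway between the fingers at x=245 and 410, so I close the gripper.

>>> {"api": "servo_tool", "payload": {
  "linear": [
    [0,0,0.005],
    [0,0,0],
    [0,0,0],
    [0,0,0],
    [0,0,0],
    [0,0,0],
    [0,0,0],
    [0,0,0]
  ],
  "spin": [0,0,0,0,0,0,0,0],
  "hand": -1
}}

```text
time: 14.4
tool_pos: [487.6, -38.1, 8.7]
tcp_rot: [-3.141, -0.0, 1.414]
contact_force: [-0.5, 0.5, 0.5]
grip_width: 26.1
finger_force: 30.0
```

>>> {"api": "servo_tool", "payload": {
  "linear": [
    [0,0,0],
    [0,0,0],
    [0,0,-0.1],
    [0,0,-0.2],
    [0,0,-0.2],
    [0,0,-0.1],
    [0,0,0],
    [0,0,0]
  ],
  "spin": [0,0,0,0,0,0,0,0]
}}

```text
time: 15.4
tool_pos: [487.1, -38.0, 127.7]
tcp_rot: [-3.14, -0.0, 1.414]
contact_force: [-0.1, 0.4, -0.3]
grip_width: 25.9
finger_force: 30.0
```

>>> {"api": "servo_tool", "payload": {
  "linear": [
    [0,0,-0.14],
    [0,0,-0.14],
    [-0.2,-0.076,0],
    [-0.2,-0.076,0],
    [-0.2,-0.076,0],
    [0,0,0],
    [0,0,0],
    [0,0,0]
  ],
  "spin": [-0.1,-0.099,0,0,0,0,0,0]
}}

```text
time: 16.4
tool_pos: [461.2, -162.7, 184.2]
tcp_rot: [-3.141, -0.001, 1.727]
contact_force: [-0.1, 0.3, 0.3]
grip_width: 25.7
finger_force: 30.0
```

Run:
```python
from plant import optics,monitor
import cv2,numpy as np
a=optics.capture("top")["frame"][90:250,330:500];b=optics.capture("scene")["frame"][110:290,100:300]
cv=np.zeros((540,800,3),np.uint8)
cv[:320,:340]=cv2.resize(a,None,fx=2,fy=2);cv[:405,350:800]=cv2.resize(b,None,fx=2.25,fy=2.25)
cv2.imwrite("pics/p1.png",cv);o=monitor.get_obs();print(o["tool_pos"],o["tcp_rot"],o["contact_force"])
```

```text
[ 461.37017112 -162.80199513  184.48951188] [-3.14134905e+00 -4.58181571e-04  1.72774992e+00] [ 0.57113831 -0.06986303  0.45447246]
```

View pics/p1.png

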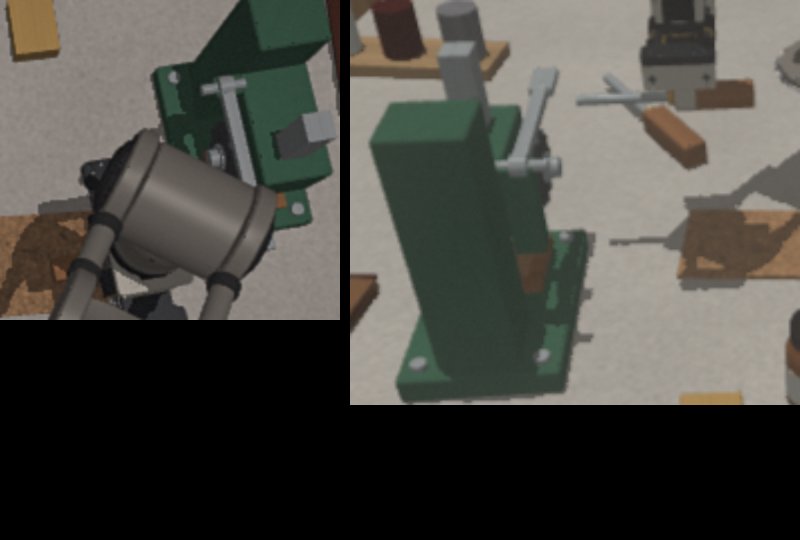

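The top and scene views show the rod level with its tip at crop (578,100), just beside and below the tail's free end at (545,72). I'll slide it under and lift.

>>> {"api": "servo_tool", "payload": {
  "linear": [
    [-0.1,0,0],
    [-0.1,0,0],
    [-0.1,0,0],
    [0,0,0],
    [0,0,-0.05],
    [0,0,-0.05],
    [0,0,-0.05],
    [0,0,-0.05]
  ],
  "spin": [0,0,0,0,0,0,0,0]
}}

```text
time: 17.5
tool_pos: [470.8, -222.7, 225.8]
tcp_rot: [3.141, 0.0, 1.727]
contact_force: [-0.3, -0.6, -1.7]
grip_width: 25.9
finger_force: 30.0
```

>>> {"api": "servo_tool", "payload": {
  "linear": [
    [0,0,-0.03],
    [0,0,-0.03],
    [0,0,0],
    [0,0,0],
    [0,0,0],
    [0,0,0],
    [0,0,0],
    [0,0,0]
  ],
  "spin": [0,0,0,0,0,0,0,0]
}}

```text
time: 18.5
tool_pos: [470.5, -223.1, 236.7]
tcp_rot: [-3.142, -0.0, 1.726]
contact_force: [-0.8, -0.7, -1.5]
grip_width: 25.6
finger_force: 30.0
```

Run:
```python
from plant import optics,monitor
import cv2,numpy as np
a=optics.capture("top")["frame"][90:250,330:500];b=optics.capture("scene")["frame"][90:290,100:300]
cv=np.zeros((540,800,3),np.uint8)
cv[:320,:340]=cv2.resize(a,None,fx=2,fy=2);cv[:450,350:800]=cv2.resize(b,None,fx=2.25,fy=2.25)
cv2.imwrite("pics/p2.png",cv);o=monitor.get_obs();print(o["tool_pos"],o["tcp_rot"],o["contact_force"],o["moment"])
```

```text
[ 470.48809029 -223.03236573  236.67331645] [-3.14156022e+00 -1.18634286e-04  1.72621512e+00] [ 0.05314712 -0.71670584 -1.49558045] [-0.13312743  0.09874255 -0.05941238]
```

View pics/p2.png

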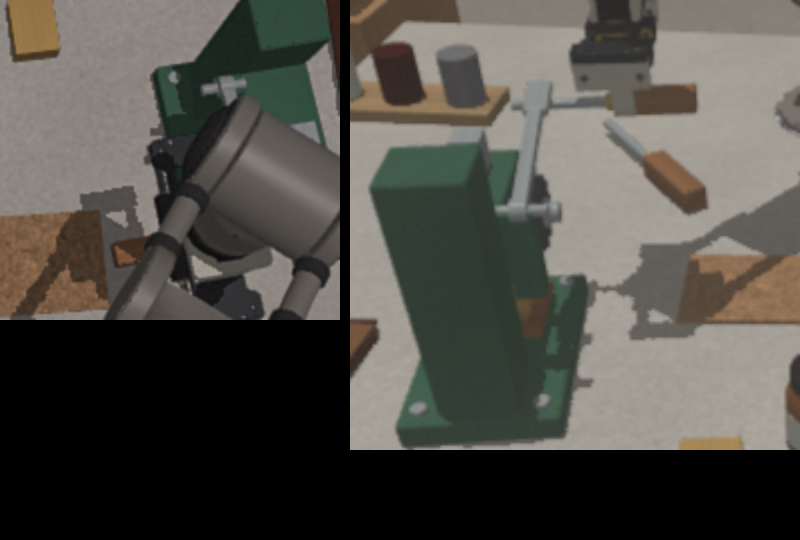

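The scene view shows the tail lifted on the rod at (540,100) and the ram sinking, its top now at (468,130). I'll hold the lift.

>>> {"api": "servo_tool", "payload": {
  "linear": [
    [0,0,0],
    [0,0,0],
    [0,0,0],
    [0,0,0],
    [0,0,0],
    [0,0,0],
    [0,0,0],
    [0,0,0]
  ],
  "spin": [0,0,0,0,0,0,0,0]
}}

```text
time: 19.6
tool_pos: [470.5, -223.0, 236.7]
tcp_rot: [3.142, -0.0, 1.726]
contact_force: [0.3, -0.3, -2.1]
grip_width: 25.7
finger_force: 30.0
```

Run:
```python
from plant import optics
import cv2,pickle
c=optics.capture("scene");pickle.dump(c,open("s1.pkl","wb"))
```

>>> {"api": "servo_tool", "payload": {
  "linear": [
    [0,0,0],
    [0,0,0],
    [0,0,0],
    [0,0,0],
    [0,0,0],
    [0,0,0],
    [0,0,0],
    [0,0,0]
  ],
  "spin": [0,0,0,0,0,0,0,0]
}}

```text
time: 20.65
tool_pos: [470.5, -223.0, 236.7]
tcp_rot: [3.141, -0.0, 1.726]
contact_force: [-0.4, -0.1, -1.3]
grip_width: 26.0
finger_force: 30.0
```

Run:
```python
from plant import optics,monitor
import cv2,pickle,numpy as np
c0=pickle.load(open("c0.pkl","rb"))["scene"]["frame"];c1=pickle.load(open("s1.pkl","rb"))["frame"];c2=optics.capture("scene")["frame"]
print("diff in ram region s1 vs now",np.abs(c1[100:200,130:175].astype(int)-c2[100:200,130:175]).mean(),"vs start",np.abs(c0[100:200,130:175].astype(int)-c2[100:200,130:175]).mean())
for c in(c0,c1,c2):print(c[120:165:2,154].tolist())
```

```text
diff in ram region s1 vs now 0.9028888888888889 vs start 7.022222222222222
[[66, 68, 69], [68, 68, 70], [69, 69, 70], [68, 69, 70], [106, 108, 106], [119, 120, 117], [89, 90, 89], [77, 79, 78], [77, 79, 79], [78, 79, 78], [79, 80, 80], [80, 82, 80], [83, 84, 83], [85, 87, 86], [84, 85, 84], [84, 85, 84], [84, 85, 84], [73, 85, 68], [73, 90, 65], [72, 88, 64], [68, 82, 62], [62, 75, 57], [55, 66, 53]]
[[68, 68, 69], [69, 69, 70], [69, 69, 70], [68, 68, 68], [68, 69, 71], [69, 69, 70], [67, 67, 68], [67, 68, 69], [68, 69, 70], [83, 108, 131], [90, 117, 141], [63, 79, 92], [63, 79, 92], [130, 139, 145], [149, 157, 162], [150, 158, 164], [145, 149, 149], [97, 107, 93], [74, 91, 66], [74, 90, 65], [68, 84, 62], [65, 77, 59], [57, 69, 54]]
[[68, 69, 70], [68, 70, 70], [69, 70, 71], [68, 69, 70], [68, 68, 69], [68, 69, 70], [68, 68, 69], [67, 67, 69], [70, 71, 72], [85, 110, 131], [91, 119, 142], [63, 78, 91], [63, 78, 92], [129, 138, 144], [149, 157, 162], [150, 158, 164], [145, 150, 149], [97, 107, 92], [75, 91, 66], [73, 90, 65], [69, 85, 62], [63, 76, 57], [57, 68, 54]]
```

The ram picture has not changed for over a second with the pawl still up, so the ram is fully down. I'll withdraw the bar the way it came.

>>> {"api": "servo_tool", "payload": {
  "linear": [
    [0,0,0.065],
    [0,0,0.065],
    [0,0,0.065],
    [0,0,0.065],
    [0,0,0],
    [0.1,0,0],
    [0.1,0,0],
    [0.1,0,0]
  ],
  "spin": [0,0,0,0,0,0,0,0]
}}

```text
time: 21.7
tool_pos: [461.0, -161.9, 185.1]
tcp_rot: [3.141, 0.0, 1.727]
contact_force: [-0.2, 0.4, -0.9]
grip_width: 25.8
finger_force: 30.0
```

>>> {"api": "servo_tool", "payload": {
  "linear": [
    [0.2,0.076,0],
    [0.2,0.076,0],
    [0.2,0.076,0],
    [0,0,0.14],
    [0,0,0.14],
    [0,0,0],
    [0,0,0],
    [0,0,0]
  ],
  "spin": [0,0,0,0.1,0.099,0,0,0]
}}

```text
time: 22.7
tool_pos: [488.4, -38.2, 130.0]
tcp_rot: [3.139, 0.0, 1.415]
contact_force: [0.6, 0.9, -1.3]
grip_width: 25.7
finger_force: 30.0
```

Run:
```python
from plant import optics,monitor
import cv2,numpy as np
b=optics.capture("scene")["frame"][100:290,110:350]
cv2.imwrite("pics/p3.png",cv2.resize(b,None,fx=3,fy=3));o=monitor.get_obs();print(o["tool_pos"],o["tcp_rot"],o["contact_force"])
```

```text
[488.30433358 -38.27832891 129.82661844] [3.13940347e+00 9.76189460e-05 1.41474190e+00] [ 0.58066268 -0.29512006 -2.22549988]
```

View pics/p3.png

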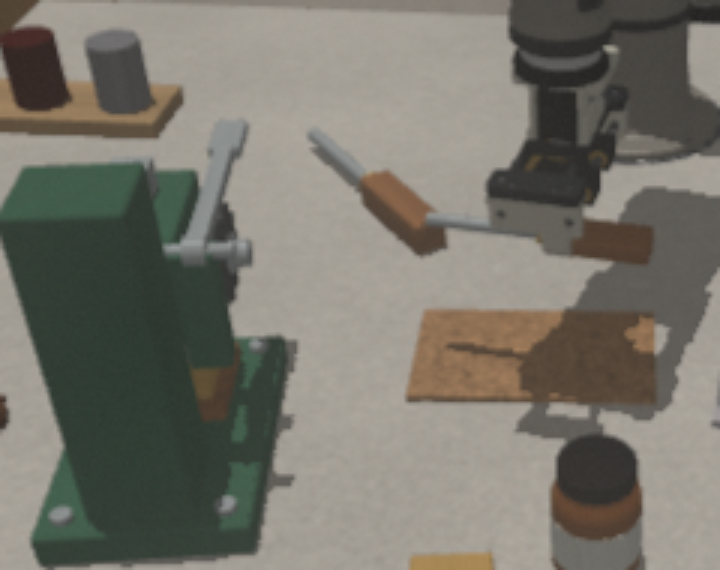

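The ram is down with its brass foot at (205,383) on the pad, the pawl is back at rest, and the bar is still level in the gripper. Now I lay it down.

>>> {"api": "servo_tool", "payload": {
  "linear": [
    [0,0,0.2],
    [0,0,0.2],
    [0,0,0.1],
    [0,0,0.05],
    [0,0,0.03],
    [0,0,0.015],
    [0,0,0],
    [0,0,0]
  ],
  "spin": [0,0,0,0,0,0,0,0]
}}

```text
time: 23.75
tool_pos: [488.1, -38.2, 10.2]
tcp_rot: [3.14, -0.0, 1.414]
contact_force: [0.1, -0.2, -1.3]
grip_width: 26.0
finger_force: 30.0
```

>>> {"api": "servo_tool", "payload": {
  "linear": [
    [0,0,0.003],
    [0,0,0.003],
    [0,0,0.003],
    [0,0,0],
    [0,0,0],
    [0,0,0],
    [0,0,0],
    [0,0,0]
  ],
  "spin": [0,0,0,0,0,0,0,0]
}}

```text
time: 24.75
tool_pos: [487.8, -38.1, 8.6]
tcp_rot: [3.141, -0.0, 1.414]
contact_force: [-2.6, 0.2, 7.7]
grip_width: 25.4
finger_force: 30.0
```

Contact with the mat, so I release, wait and rise.

>>> {"api": "servo_tool", "payload": {
  "linear": [
    [0,0,0],
    [0,0,0],
    [0,0,0],
    [0,0,0],
    [0,0,0],
    [0,0,0],
    [0,0,0],
    [0,0,0]
  ],
  "spin": [0,0,0,0,0,0,0,0],
  "hand": 1
}}

```text
time: 25.75
tool_pos: [487.7, -38.1, 7.9]
tcp_rot: [3.142, -0.0, 1.414]
contact_force: [-0.1, 0.8, -0.2]
grip_width: 91.5
finger_force: 0.0
```

>>> {"api": "servo_tool", "payload": {
  "linear": [
    [0,0,-0.1],
    [0,0,-0.2],
    [0,0,-0.25],
    [0,0,-0.25],
    [0.2,-0.2,0],
    [0.2,-0.2,0],
    [0.2,-0.2,0],
    [0,0,0]
  ],
  "spin": [0,0,0,0,0,0,0,0]
}}

```text
time: 26.75
tool_pos: [385.5, 101.4, 168.0]
tcp_rot: [-3.141, -0.0, 1.418]
contact_force: [0.4, 0.1, 0.7]
grip_width: 91.7
finger_force: 0.0
```

Run:
```python
from plant import optics,monitor
import cv2,numpy as np
cv2.imwrite("pics/f.png",optics.capture("scene")["frame"]);o=monitor.get_obs();print(o["tool_pos"],o["contact_force"],o["time"])
```

```text
[387.23226072 100.21811824 168.21012703] [ 0.57728299 -0.6260109  -0.50470726] 26.8
```

View pics/f.png

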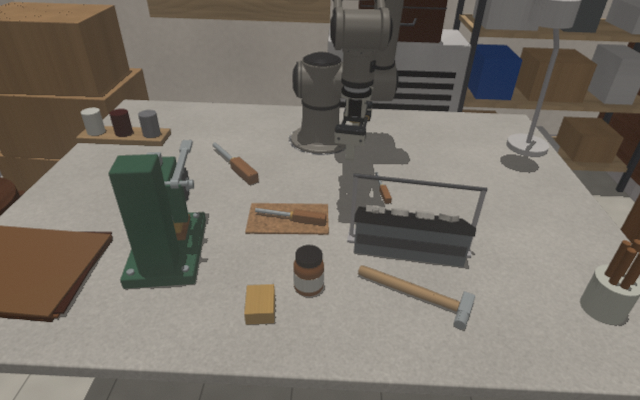

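The bar lies flat on the mat at (290,215). The jar, mallet and block have not moved, and all four keys are up.

```bash
python3 -c "
from plant import workorder
print(workorder.close_job())"
```

```text
the job is handed in; nothing more can be done
None
```

I pressed the square, round and triangular keys in that order, brought the ram fully down by lifting the pawl with the release bar, laid the bar back flat on the mat, and handed the job in after about 27 s (no verdict was returned).

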